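Load the leaf-beating hammer and set its stroke lever

TASK

Slide the leather packet along the stone bed, without lifting it, until it lies under the raised hammer head, snug and square against both the side fence and the back stop. Then throw the stroke lever from its parked place, without running on into a further notch, until it clicks into the notch marked by the tall index pin, and leave it there. Do not disturb the tools and things lying around.

Things in the scene. Friction and masses are not known exactly. Their poses are not given: they have to be found in the camera images.
- hammer: Bench leaf-beating hammer, a fixed C-frame machine of dark cast iron, its place and yaw (within 0.12 rad) varying; nothing is running. Origin at table level under the anvil centre, below the hammer head; all machine axes and mm below are of this frame. Stone bed, top 25 mm above the table, x -200 to 85, y -390 to 130. Column 300 high at x -55 to 55, y 195 to 305, flywheel on its +x side.
- packet_home (a point): Point on the bed's top (25 mm above the table) at the anvil centre, axes as the hammer. The packet's origin comes here when the packet touches both side fence and back stop squarely.
- side_fence (a point): Middle of the face of the side fence, a dark steel bar along y, 18 mm high above the bed: the face lies at x = +65 mm of the hammer, looks to -x and runs from y -298 to +102 mm.
- back_stop (a point): Middle of the face of the back stop, a like bar across the bed: the face lies at y = +90 mm of the hammer, looks to -y (to the open end of the bed) and runs from x -53 to +65 mm.
- head (a point): Centre of the hammer head's face. Round head 60 mm across; face 85 to 91 mm above the table while the lever is parked, 25 mm lower per rad of lever (63 mm at the last notch). It hangs in a guide of radius 28 mm, 116 to 217 mm high, at the tip of an overarm 75 mm wide, 125 to 180 mm high, that runs along +y to the column.
- packet: Dark brown leather packet of metal leaf with two straps: a loose flat block 130 (own x) x 180 (own y) x 30 mm, about 0.7 kg; origin at the centre of its underside. It starts on the open end of the bed (-y of the anvil), up to 0.25 rad off square and off the fence, and slides with 3 to 9 N. Too wide to grasp from above: push its sides. Either 130 mm side may go first.
- lever (a joint): Stroke lever angle (rad): 0 when it points along -x of the hammer, growing clockwise seen from above (handle towards +y). Range -0.70 to 0.64; parked at -0.62 to -0.36 at the start. Notches at -0.08, 0.22, 0.52: a spring ball drops in and draws the lever to the middle from about 0.04 rad. Elsewhere it stays where left. 1 N at the handle moves it on the track, 5 to 9 N push it out of a notch.
- lever_pivot (a point): Upright pivot axis of the lever on top of the overarm, at the height of the lever arm's middle (222 mm above the table); at x 0, y +140 mm of the hammer.
- lever_grip (a point): Middle of the lever's upright round black handle, 24 mm across, from 205 to 285 mm above the table, free all round, 165 mm from the pivot; this point is 250 mm above the table. Room above it is free: push it near its top. The arm that carries it is a flat bar 20 mm wide, 216 to 228 mm high.
- lever_index (a point): Index mark under the lever arm, 122 mm from the pivot. With the lever in a notch it stands straight over the pin or screw of that notch.
- pin: Index pin that marks the notch to use: steel, round head 17 mm across, 20 mm tall, on the dark quadrant plate (top 188 mm above the table) 122 mm from the pivot, beside any one of the three notches; origin at its foot, axes as the hammer. The lever arm passes 8 mm above it. The other two places have only flat screws, 9 mm across. Notches are 12 mm grooves across the raised steel track.
- loose_hammer: Bystander: hand hammer 260 mm long lying on the table off the open end of the bed.
- small_case: Bystander: small leather case 80 x 110 x 22 mm on the table beyond the side fence.
- tin: Bystander: closed round aluminium tin, 68 mm across, 70 mm high, on the table beyond the machine.
Mind the look-alikes: they are no part of the job. What is shaped like the packet but green or red is not meant.

How it is judged:
On the way, in this order (a step that is already met when the one before it is completed fails the run):
1. the packet lies home under the raised hammer head, against fence and back stop, with the lever still parked (x of packet in the frame of packet_home between -0.006 and 0.006 m and y of packet in the frame of packet_home between -0.006 and 0.006 m and z of packet in the frame of packet_home between -0.004 and 0.004 m and angle between the x axis of packet and the x axis of packet_home, either way round below 0.06 rad and angle between packet's own z axis and vertical below 0.05 rad and value of joint lever below -0.25 rad), for 0.2 s.
2. the lever is in the notch marked by the tall pin (horizontal distance between lever_index and pin below 0.006 m), for 0.2 s.
At the end, for the whole second after the job is handed in: The packet lies flat on the bed within 6 mm (each way) of its place against side fence and back stop and within 0.06 rad of square, the lever's index stands within 6 mm of the tall pin (the ball is in that notch), and both are at rest (x of packet in the frame of packet_home between -0.006 and 0.006 m and y of packet in the frame of packet_home between -0.006 and 0.006 m and z of packet in the frame of packet_home between -0.004 and 0.004 m and angle between the x axis of packet and the x axis of packet_home, either way round below 0.06 rad and angle between packet's own z axis and vertical below 0.05 rad and horizontal distance between lever_index and pin below 0.006 m and velocity of joint lever between -0.05 and 0.05 rad/s and linear speed of packet below 0.01 m/s); the robot touches nothing.
It fails at once if the packet is lifted or tipped off the bed, not slid (z of packet in the frame of packet_home above 0.01 m or z of packet in the frame of packet_home below -0.01 m or angle between packet's own z axis and vertical above 0.12 rad).
It fails at once if the lever runs past the marked notch into a further one (y of lever_index in the frame of pin above 0.03 m).
It fails at once if the loose hammer is disturbed (moved more than 30 mm) (distance of loose_hammer from where it was at the start of the episode above 0.03 m).
It fails at once if the small case is disturbed (moved more than 30 mm) (distance of small_case from where it was at the start of the episode above 0.03 m).
It fails at once if the tin is disturbed (moved more than 30 mm) (distance of tin from where it was at the start of the episode above 0.03 m).
It also fails if it takes over 64 s, if anything falls off the work surface, if the arm or the gripper's body presses on something with over 40 N, if the wrist force passes 120 N, or if a joint passes its speed limit or range.

ROBOT

A 6-joint arm with a two-finger parallel gripper is mounted at the origin on the work surface. World frame = base frame: x ahead of the robot, y to its left, z up, the work surface at z = 0. Lengths are in m, angles in rad, forces in N, time in s.
With the tool pointing down it reaches from about 0.2 to 0.875 m from the base axis. Payload 3.4 kg.
Tool frame: the origin (TCP) lies at the very end of the fingers, on their centre line; the grasp point (between the pads) lies 19 mm behind it (robot.hold_point_z is the distance from the TCP to the grasp point, in m); z points along the fingers, y is the line along which they close (so a half turn about z gives the same grasp; the last joint's range is limited). The gripper opens to 94 mm and grips with 3 to 60 N. Pads are 16 mm wide; open, the fingers measure 119 mm over their backs; the gripper's body (75 mm by 177 mm) begins 78 mm behind the grasp point.
Start: joints at [-1.43, 0.276, 1.505, -0, 1.361, -0.121], TCP at [0.149, -0.555, 0.205] pointing down, gripper open.
Joint ranges: [-2.89, 2.89], [-0.75, 2.08], [0.22, 2.7], [-1.18, 4.32], [0.11, 2.71], [-2.7, 2.7]. Speed limits (rad/s): [2.57, 2.57, 3.14, 3.14, 3.14, 3.14].

INTERFACE

Orientations are given as a unit quaternion [w, x, y, z].
In Python, from bench import robot gives the robot as it stands.
- The arm moves only by the tool move_arm, never from a script. Its argument "series" is a list of rows, each a list of 4 numbers: the shift along the tool's x, y, z as a fraction of full scale, then the turn about the tool's z as a fraction of full scale. A call has 1 to 5 rows; each row is the pose to reach, as a shift and turn from the pose commanded when the call began, along the tool's axes at that moment; what a row does not reach only later rows make up. Full scale, the value 1, is 0.4 m for a shift and 90 degrees for a turn. A row lasts 1/12 s, in which the tool goes at most 41.7 mm and 7.16 degrees, less where a joint would pass 70% of its speed; a pose out of reach is approached as far as the arm can. A call with a number of a shift or a turn outside -1 to 1 is refused whole. A call with a gripper value outside its range is refused whole. "claw" is the closure, from 0 (fully open) to 1 (shut), set as the call begins (left out, the last holds). The fingers move at their own pace and stop on an object; "squeeze" is the grip in N (left out, the last holds). Time passes only in rows, so rows that repeat a pose let the fingers close. It gives the time, the measured TCP pose, the force, the opening and the grip force at its end, in the units of the state.
- robot.sense(): the state, without advancing time (a new reading comes with each control period).
- robot.camera(name): name is "scene" or "top" or "wrist"; returns the picture (384x512x3 uint8, blue, green, red); there is no depth.
- robot.camera_info(name): a dict with "fx", "fy", "cx", "cy" (pixels), "origin" and "rotation" of the camera in the world. Camera axes: x right, y up, looking along -z (the intrinsics and any distortion apply to the point x, -y, -z); pixel columns grow to the right and rows downward; lengths in m; the calibration is good to about 2 mm. A picture is of the moment at which its call begins: read the wrist's pose just before it. camera_info takes no time and is no camera call; for the wrist camera it gives the pose at the moment of the call.
- robot.job_done(): hands the job in; it is judged then, once.
The state is a dict: "t": time; "q": joint angles; "joint_vel": joint speeds; "joint_efforts": joint torques, N m; "tcp_pos": TCP position; "ee_rot": TCP orientation; "ft_force": force on the tool from outside, world axes, zero at the start; "wrist_torque": the same for the moment, N m; "opening": finger opening in m; "grip_force": force on a finger pad.
Only numpy, scipy, OpenCV 4.12 (cv2) and the standard library are available. Lean on these libraries where they do the work, as an engineer would, in place of code of your own. Each camera call takes 0.05 s, during which the arm holds its last target. There are 200 camera calls.

## Working session

There is one attempt and no reset: what is moved stays moved. The work goes in short steps, Python scripts to look and compute and a tool call to move; the robot and the scene stay as the last step left them, time stands still between calls to the robot, and variables do not carry over. Pictures are saved under pics/ and viewed, at most 10 in all, crops included, and the job is handed in when it is done.

Besides the shell and the picture viewer there is one more tool, called after "Emit:" by a JSON object that holds its "api" and its "payload". move_arm: Moves the arm, as the interface text tells. Its arguments: {"type":"object","properties":{"series":{"type":"array","items":{"type":"array","items":{"type":"number","minimum":-1,"maximum":1}}},"claw":{"type":"number"},"squeeze":{"type":"number"}},"required":["series"]}

```bash
ls; mkdir -p pics; python3 - <<'E'
from bench import robot
import cv2
for n in ("top","scene"):
    i=robot.camera_info(n);print(n,i)
    cv2.imwrite(f"pics/{n}0.png",robot.camera(n))
print(robot.sense())
E
```

```text
pics
top {'fx': 454.0966323021482, 'fy': 454.0966323021482, 'cx': 258.00038088184294, 'cy': 187.6432999919474, 'origin': array([ 0.40228939, -0.19906922,  1.62091633]), 'rotation': array([-0.70334382, -0.03755645,  0.02301999,  0.70948366])}
scene {'fx': 357.6240614454861, 'fy': 357.6240614454861, 'cx': 255.5211564509287, 'cy': 195.23153273272592, 'origin': array([0.93915769, 0.17453047, 1.03638764]), 'rotation': array([0.38442173, 0.11419471, 0.24894727, 0.88159217])}
{'t': 0.1, 'q': array([-1.42998868e+00,  2.76506600e-01,  1.50596567e+00, -2.62114515e-05,
        1.36069776e+00, -1.20998285e-01]), 'joint_vel': array([ 0.00010319, -0.00191929, -0.00178785, -0.00113437,  0.00130704,
       -0.00055529]), 'joint_efforts': array([ 9.88169086e-04, -4.05456376e+01, -2.37780011e+01,  7.04021123e-02,
        2.98918609e-02, -4.24071129e-05]), 'tcp_pos': array([ 0.14874095, -0.55491875,  0.20472187]), 'ee_rot': array([-7.88518833e-04,  9.91443768e-01,  1.30532115e-01, -2.06262872e-05]), 'ft_force': array([-0.41981864, -0.00872052,  0.06935965]), 'wrist_torque': array([-0.01962356,  0.02454659,  0.02630714]), 'grip_force': 0.0, 'opening': 0.09390347305073785}
```

View pics/top0.png

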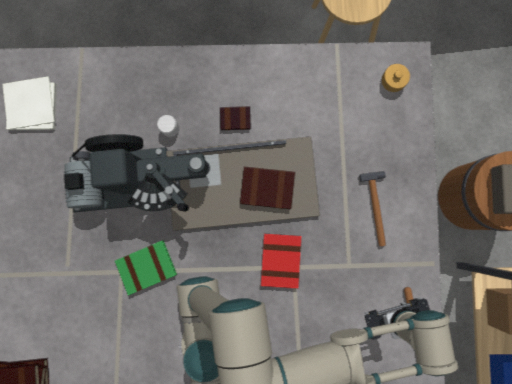

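View pics/scene0.png

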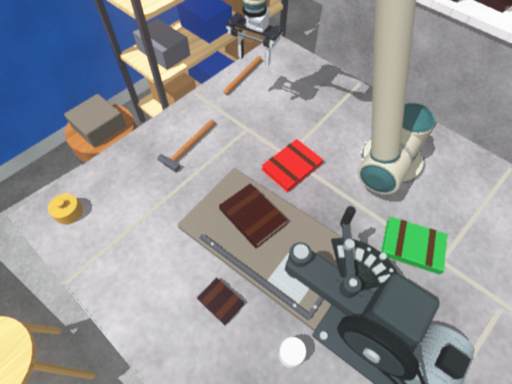

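The top view shows the machine with its column to the left, so the hammer axes are close to the world axes. The packet is at about (267,188) on the bed, the fence runs from about (205,153) to (285,144), the quadrant is near (155,190) and the lever handle near (180,207). Next I'll measure these with masks.

```bash
cat > h.py <<'E'
import numpy as np,cv2
from scipy.spatial.transform import Rotation as R
def rot(i): w,x,y,z=i["rotation"]; return R.from_quat([x,y,z,w]).as_matrix()
def ray(i,p):
    p=np.atleast_2d(p).astype(float)
    d=np.c_[(p[:,0]-i["cx"])/i["fx"],-(p[:,1]-i["cy"])/i["fy"],-np.ones(len(p))]
    return d@rot(i).T
def plane(i,p,z):
    d=ray(i,p);o=np.array(i["origin"]);return (o+d*((z-o[2])/d[:,2])[:,None])[:,:2]
def proj(i,P):
    c=(np.atleast_2d(P)-i["origin"])@rot(i)
    return np.c_[i["cx"]-i["fx"]*c[:,0]/c[:,2],i["cy"]+i["fy"]*c[:,1]/c[:,2]]
def tri(i,p,j,q):
    a,b=np.array(i["origin"]),np.array(j["origin"]);d,e=ray(i,p)[0],ray(j,q)[0]
    s=np.linalg.lstsq(np.c_[d,-e],b-a,rcond=None)[0]
    P,Q=a+s[0]*d,b+s[1]*e;return (P+Q)/2,np.linalg.norm(P-Q)
E
python3 - <<'E'
from bench import robot
from h import *
im=cv2.imread("pics/top0.png");i=robot.camera_info("top")
hsv=cv2.cvtColor(im,cv2.COLOR_BGR2HSV)
for n,(u,v) in dict(bed=(225,215),bed2=(305,160),pk=(285,185),strap=(262,185),tab=(340,140),fence=(250,147),shadow=(240,200)).items(): print(n,im[v,u],hsv[v,u])
b=cv2.resize(im[125:240,130:330],None,fx=4,fy=4,interpolation=cv2.INTER_CUBIC);cv2.imwrite("pics/topc.png",b)
s=cv2.imread("pics/scene0.png");hs=cv2.cvtColor(s,cv2.COLOR_BGR2HSV)
cv2.imwrite("pics/scenec.png",cv2.resize(s[160:330,175:425],None,fx=3.2,fy=3.2,interpolation=cv2.INTER_CUBIC))
m=((hsv[...,0]<15)|(hsv[...,0]>170))&(hsv[...,1]>110)&(hsv[...,2]<130);m[:160]=0;m[215:]=0;m[:,:230]=0;m[:,300:]=0
c=max(cv2.findContours(m.astype(np.uint8),0,1)[0],key=cv2.contourArea);print(m.sum());r=cv2.minAreaRect(c);print(r)
print(plane(i,cv2.boxPoints(r),0.055),plane(i,[r[0]],0.055))
E
```

```text
bed [ 98 108 115] [ 18  38 115]
bed2 [106 115 123] [ 16  35 123]
pk [29 34 62] [  5 136  62]
strap [28 33 61] [  5 138  61]
tab [139 145 148] [ 20  16 148]
fence [56 53 52] [113  18  56]
shadow [41 44 61] [ 5 84 61]
1804
((267.00506591796875, 187.7862548828125), (50.17710494995117, 36.7894401550293), 6.115502834320068)
[[ 0.48292142 -0.10509506]
 [ 0.61010673 -0.11930216]
 [ 0.58960859 -0.29228299]
 [ 0.46298007 -0.27696445]] [[ 0.53617393 -0.19852923]]
```

View pics/topc.png

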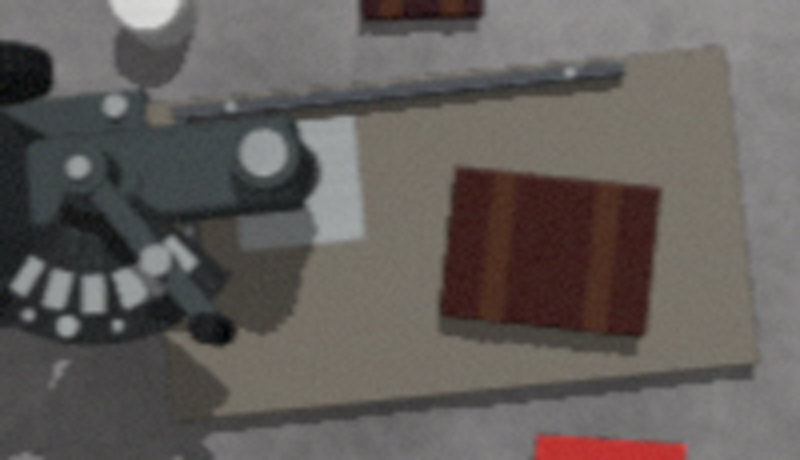

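View pics/scenec.png

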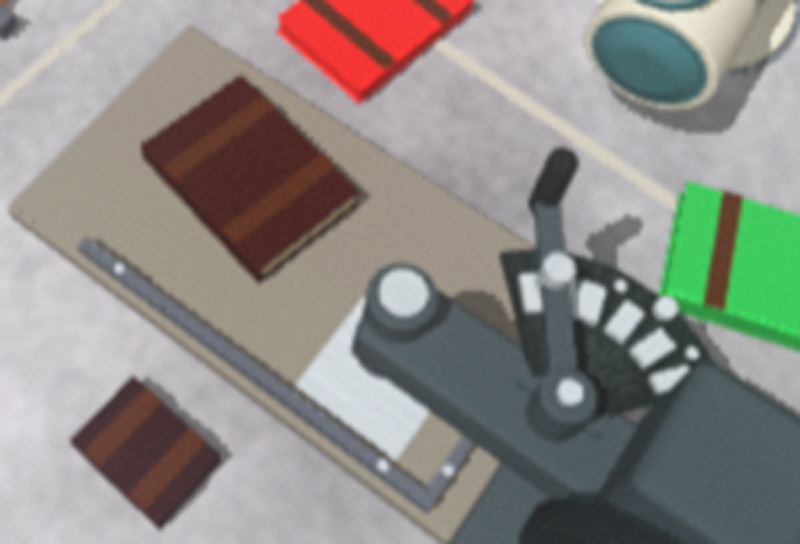

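The top crop shows the tall pin's large head at crop (67,326), the middle of three, with small screws at (118,326) and (28,314). The scene crop agrees: pin at (665,307), screws at (620,287) and (692,352). So the target is the middle notch, +0.22. Next I'll fit the machine frame.

```bash
python3 - <<'E'
from bench import robot
from h import *
im=cv2.GaussianBlur(cv2.imread("pics/top0.png"),(3,3),0);i=robot.camera_info("top");j=robot.camera_info("scene")
hsv=cv2.cvtColor(im,cv2.COLOR_BGR2HSV)
m=(hsv[...,1]>27)&(hsv[...,1]<60)&(hsv[...,2]>85)&(hsv[...,0]<25);m=m.astype(np.uint8);m[:130]=0;m[235:]=0;m[:,:170]=0;m[:,330:]=0
m=cv2.morphologyEx(m,cv2.MORPH_OPEN,np.ones((3,3)))
def fit(P,z):
    W=plane(i,P,z)
    for _ in range(4):
        vx,vy,x0,y0=cv2.fitLine(W.astype(np.float32),cv2.DIST_HUBER,0,1e-3,1e-3).ravel()
        e=abs((W-[x0,y0])@[-vy,vx]);W=W[e<max(.002,2*np.median(e))]
    return np.array([x0,y0]),np.array([vx,vy]),len(W),e.mean()
rt=[(np.where(m[v])[0].max()+.5,v) for v in range(145,210)]
bt=[(u,np.where(m[:,u])[0].max()+.5) for u in range(190,312)]
tp=[(u,np.where(m[:,u])[0].min()-.5) for u in range(290,308)]
L=[fit(x,.025) for x in (rt,bt,tp)]
for l in L: print(l[0],l[1],np.degrees(np.arctan2(l[1][1],l[1][0])),l[2:])
# yaw from bottom edge (along y) and right edge (along x)
def X(a,b): 
    s=np.linalg.solve(np.c_[a[1],-b[1]],b[0]-a[0]);return a[0]+s[0]*a[1]
c1=X(L[0],L[1]);c2=X(L[0],L[2]);print("corners",c1,c2,np.linalg.norm(c1-c2))
d=L[1][1]*np.sign(L[1][1][1]);yaw=np.arctan2(-d[0],d[1]);print("yaw",yaw)
Rm=np.array([[np.cos(yaw),-np.sin(yaw)],[np.sin(yaw),np.cos(yaw)]])
o1=c1-Rm@[-.2,-.39];o2=c2-Rm@[.085,-.39];print("origin",o1,o2)
T=lambda u,v:(130+u/4,125+v/4);S=lambda u,v:(175+u/3.2,160+v/3.2)
for n,a,b in [("pivot",T(78,167),S(571,391)),("pin",T(67,326),S(665,307)),("scrA",T(118,326),S(620,287)),("scrB",T(28,314),S(692,352)),("head",T(263,153),S(403,290)),("grip top",T(208,329),S(566,158)),("fence scr",T(570,73),S(119,268))]:
    P,e=tri(i,a,j,b);print(n,P.round(4),round(e,4),"mach",(Rm.T@(P[:2]-o1)).round(4))
E
```

```text
[ 0.5594939  -0.36635694] [0.99622107 0.08685367] 4.982626 (56, np.float64(0.0008304377711880444))
[ 0.41790113 -0.12935933] [ 0.0939145  -0.99558026] -84.61115 (111, np.float64(0.0008960971339331084))
[ 0.7138872  -0.31211475] [ 0.12136207 -0.9926083 ] -83.029274 (18, np.float64(0.0008190194414788878))
corners [ 0.44123006 -0.37666756] [ 0.7188208  -0.35246632] 0.27864373
yaw 0.094053105
origin [0.60371945 0.03039164] [0.59756983 0.02782725]
pivot [0.5888 0.1657 0.235 ] 0.0036 mach [-0.0021  0.1361]
pin [0.4678 0.1813 0.201 ] 0.0027 mach [-0.1212  0.163 ]
scrA [0.4681 0.1454 0.1836] 0.0032 mach [-0.1242  0.1272]
scrB [0.4781 0.2165 0.1876] 0.0034 mach [-0.1076  0.1971]
head [0.6013 0.025  0.2136] 0.0024 mach [-0.0029 -0.0051]
grip top [0.4599 0.0576 0.2781] 0.0074 mach [-0.1406  0.0406]
fence scr [ 0.6946 -0.2184  0.0359] 0.0026 mach [ 0.0671 -0.2563]
```

```bash
cat >> h.py <<'E'
YAW=.091;O=np.array([.6018,.0265])
def cs(a): return np.array([[np.cos(a),-np.sin(a)],[np.sin(a),np.cos(a)]])
def m2w(p): return O+cs(YAW)@np.array(p)
def w2m(p): return cs(YAW).T@(np.array(p)[:2]-O)
def toolang(s):
    w,x,y,z=s["ee_rot"];m=R.from_quat([x,y,z,w]).as_matrix();return np.arctan2(m[1,0],m[0,0])
def go(s,mx,my,z,ang):
    "machine mm target, tool x angle relative to machine x -> fractions"
    a=toolang(s);d=m2w([mx/1e3,my/1e3])-s["tcp_pos"][:2];t=cs(a).T@d
    da=(ang+YAW-a+np.pi)%(2*np.pi)-np.pi
    return np.array([t[0]/.4,-t[1]/.4,-(z/1e3-s["tcp_pos"][2])/.4,-np.degrees(da)/90]).round(4)
def st(s): print("t",round(s["t"],2),"mach",(w2m(s["tcp_pos"])*1e3).round(1),"z",(s["tcp_pos"][2]*1e3).round(1),"ang",round(toolang(s)-YAW,3),"F",s["ft_force"].round(1),"q6",s["q"][5].round(2))
E
python3 -c "
from bench import robot
from h import *
s=robot.sense();st(s);print(go(s,-200,-204,205,0),m2w([-.2,-.204]))"
```

```text
t 0.1 mach [-504.  -537.8] z 204.7 ang 0.171 F [-0.4 -0.   0.1] q6 -0.12
[ 8.909e-01 -6.933e-01 -7.000e-04  1.087e-01] [ 0.42116592 -0.19483081]
```

Emit:
{"api": "move_arm", "payload": {"series": [[0.1, -0.08, 0, 0.03], [0.2, -0.16, 0, 0.06], [0.3, -0.24, 0, 0.109], [0.4, -0.31, 0, 0.109], [0.48, -0.37, 0, 0.109]]}}

```text
t: 0.52
tcp_pos: [0.2753, -0.3877, 0.2051]
ee_rot: [-0.0, 0.999, 0.045, -0.0]
ft_force: [1.5, -1.0, 1.2]
opening: 0.094
grip_force: 0.0
```

```bash
python3 -c "
from bench import robot
from h import *
s=robot.sense();st(s);print(go(s,-200,-204,205,0))"
```

```text
t 0.52 mach [-362.8 -382.8] z 205.1 ang -0.002 F [ 1.5 -1.   1.2] q6 0.38
[ 4.062e-01 -4.476e-01  2.000e-04 -1.000e-03]
```

Emit:
{"api": "move_arm", "payload": {"series": [[0.07, -0.077, 0, 0], [0.14, -0.154, 0, 0], [0.21, -0.23, 0, 0], [0.28, -0.31, 0, 0], [0.35, -0.388, 0, 0]]}}

```text
t: 0.93
tcp_pos: [0.4, -0.2212, 0.2053]
ee_rot: [-0.0, 0.999, 0.045, -0.0]
ft_force: [-0.4, -1.3, -0.1]
opening: 0.0941
grip_force: 0.0
```

Emit:
{"api": "move_arm", "payload": {"series": [[0, 0, 0.1, 0], [0, 0, 0.2, 0], [0, 0, 0.25, 0], [0, 0, 0.25, 0]]}}

```text
t: 1.27
tcp_pos: [0.3963, -0.22, 0.1012]
ee_rot: [-0.003, 0.999, 0.046, -0.004]
ft_force: [-0.7, 0.1, -0.1]
opening: 0.0939
grip_force: 0.0
```

```bash
python3 -c "
from bench import robot
from h import *
s=robot.sense();st(s);print(go(s,-200,-204,38,0))
i=robot.camera_info('wrist');print(i);cv2.imwrite('pics/w1.png',robot.camera('wrist'))"
```

```text
t 1.27 mach [-227.1 -226.8] z 101.2 ang 0.001 F [-0.7  0.1 -0.1] q6 0.82
[ 0.0678 -0.0569  0.158   0.0006]
{'fx': 330.1557517862128, 'fy': 330.1557517862128, 'cx': 253.49868600514026, 'cy': 193.07564550615788, 'origin': array([ 0.46940502, -0.21561129,  0.27983593]), 'rotation': array([ 0.73282454, -0.09276205,  0.08930915, -0.6681222 ])}
```

View pics/w1.png

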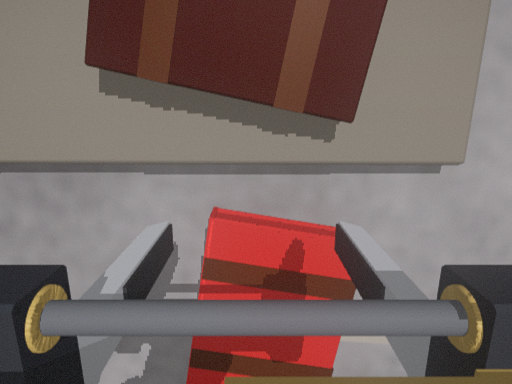

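The wrist view shows the packet's near long side from (86,66) to (352,121), the bed's x=-200 edge at row ~162 with its corner at (465,162), and the red look-alike below the gripper.

```bash
python3 -c "
from bench import robot
from h import *
i=robot.camera_info('wrist')
for p,z in [((86,66),.055),((352,121),.055),((465,162),.025),((10,162),.025)]: print(p,(w2m(plane(i,p,z)[0])*1e3).round(1))
s=robot.sense();st(s)
for z in (60,38): print(go(s,-200,-200,z,0))"
```

```text
(86, 66) [-127.1 -120.9]
(352, 121) [-162.  -295.8]
(465, 162) [-194.7 -395.3]
(10, 162) [-194.8  -37.3]
t 1.32 mach [-225.6 -228.6] z 103.6 ang 0.0 F [ 0.6 -0.   0.9] q6 0.82
[ 6.400e-02 -7.150e-02  1.089e-01  1.000e-04]
[ 6.400e-02 -7.150e-02  1.639e-01  1.000e-04]
```

Emit:
{"api": "move_arm", "payload": {"series": [[0.035, -0.028, 0, 0], [0.072, -0.057, 0.05, 0], [0.072, -0.057, 0.12, 0], [0.072, -0.057, 0.164, 0], [0.072, -0.057, 0.164, 0]]}}

```text
t: 1.73
tcp_pos: [0.4252, -0.1974, 0.0387]
ee_rot: [-0.001, 0.999, 0.045, -0.001]
ft_force: [0.0, 1.0, -0.7]
opening: 0.0942
grip_force: 0.0
```

Emit:
{"api": "move_arm", "payload": {"series": [[0.015, 0, 0, 0], [0.035, 0, 0, 0], [0.055, 0, 0, 0], [0.075, 0, 0, 0], [0.095, 0, 0, 0]]}}

```text
t: 2.15
tcp_pos: [0.4634, -0.1953, 0.0409]
ee_rot: [0.001, 0.999, 0.045, -0.001]
ft_force: [-7.1, -2.8, 3.9]
opening: 0.094
grip_force: 2.9
```

```bash
python3 -c "
from bench import robot
from h import *
s=robot.sense();st(s)"
```

```text
t 2.15 mach [-158.  -208.3] z 40.9 ang -0.0 F [-7.1 -2.8  3.9] q6 0.95
```

Emit:
{"api": "move_arm", "payload": {"series": [[0.02, 0, 0, 0], [0.04, 0, 0, 0], [0.06, 0, 0, 0], [0.08, 0, 0, 0], [0.1, 0, 0, 0]]}}

```text
t: 2.57
tcp_pos: [0.5024, -0.1914, 0.0407]
ee_rot: [0.0, 0.999, 0.046, -0.002]
ft_force: [-8.6, -1.5, 6.5]
opening: 0.0941
grip_force: 4.1
```

```bash
python3 -c "
from bench import robot
from h import *
s=robot.sense();st(s);cv2.imwrite('pics/w2.png',robot.camera('wrist'))"
```

```text
t 2.57 mach [-118.8 -207.9] z 40.7 ang 0.001 F [-8.6 -1.5  6.5] q6 0.99
```

View pics/w2.png

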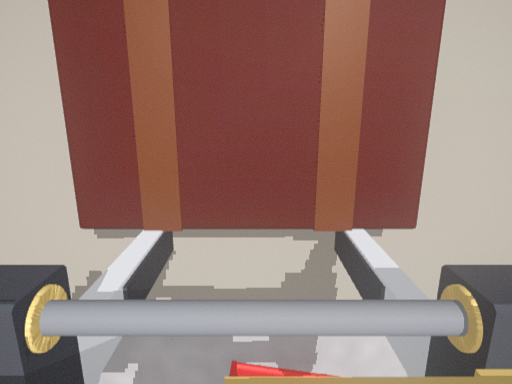

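The packet now lies square against both fingers, its near side at row 229 from column 78 to 417. I'll keep pushing to the fence.

Emit:
{"api": "move_arm", "payload": {"series": [[0.02, 0, 0, 0], [0.04, 0, 0, 0], [0.055, 0, 0, 0], [0.07, 0, 0, 0], [0.08, 0, 0, 0]]}}

```text
t: 3.03
tcp_pos: [0.5337, -0.1876, 0.0404]
ee_rot: [-0.0, 0.999, 0.046, -0.003]
ft_force: [-8.5, -0.4, 6.0]
opening: 0.0941
grip_force: 4.0
```

```bash
python3 -c "
from bench import robot
from h import *
s=robot.sense();st(s)"
```

```text
t 3.03 mach [ -87.3 -207. ] z 40.4 ang 0.001 F [-8.5 -0.4  6. ] q6 1.02
```

Emit:
{"api": "move_arm", "payload": {"series": [[0.01, 0, 0, 0], [0.018, 0, 0, 0], [0.026, 0, 0, 0], [0.032, 0, 0, 0], [0.036, 0, 0, 0]]}}

```text
t: 3.45
tcp_pos: [0.5475, -0.1863, 0.0404]
ee_rot: [-0.0, 0.999, 0.046, -0.003]
ft_force: [-8.9, -1.0, 4.7]
opening: 0.0937
grip_force: 4.0
```

```bash
python3 -c "
from bench import robot
from h import *
s=robot.sense();st(s)"
```

```text
t 3.45 mach [ -73.4 -206.9] z 40.4 ang 0.001 F [-8.9 -1.   4.7] q6 1.03
```

Emit:
{"api": "move_arm", "payload": {"series": [[0.006, 0, 0, 0], [0.012, 0, 0, 0], [0.018, 0, 0, 0], [0.018, 0, 0, 0]]}}

```text
t: 3.78
tcp_pos: [0.548, -0.1861, 0.0405]
ee_rot: [-0.0, 0.999, 0.046, -0.009]
ft_force: [-19.9, -2.7, 15.1]
opening: 0.0937
grip_force: 10.2
```

```bash
python3 -c "
from bench import robot
from h import *
s=robot.sense();st(s)
cv2.imwrite('pics/x.png',robot.camera('wrist'));im=cv2.imread('pics/x.png');i=robot.camera_info('wrist')
for u in (90,120,380,405):
  c=im[150:280,u].astype(int);r=150+np.argmax(np.diff(c.sum(1)));print(u,r,(w2m(plane(i,(u,r),.055)[0])*1e3).round(1))"
```

```text
t 3.78 mach [ -72.9 -206.8] z 40.5 ang 0.002 F [-19.9  -2.7  15.1] q6 1.04
90 228 [ -62.1 -121.4]
120 234 [ -65.5 -137. ]
380 236 [ -66.4 -275.2]
405 228 [ -61.8 -288. ]
```

Emit:
{"api": "move_arm", "payload": {"series": [[-0.05, 0, 0, 0], [-0.09, 0, -0.04, 0], [-0.09, 0, -0.12, 0], [-0.09, 0, -0.18, 0], [-0.09, 0, -0.2, 0]], "claw": 0.2}}

```text
t: 4.25
tcp_pos: [0.5246, -0.1905, 0.1244]
ee_rot: [0.002, 0.999, 0.045, 0.004]
ft_force: [0.5, -0.4, 0.1]
opening: 0.0757
grip_force: 0.0
```

Emit:
{"api": "move_arm", "payload": {"series": [[0.05, 0.065, 0, -0.08], [0.1, 0.13, 0, -0.16], [0.15, 0.195, 0, -0.24], [0.2, 0.26, 0, -0.32], [0.25, 0.32, 0, -0.4]]}}

```text
t: 4.67
tcp_pos: [0.6342, -0.3089, 0.1195]
ee_rot: [0.0, 0.936, 0.353, 0.0]
ft_force: [1.0, -0.6, -0.6]
opening: 0.0753
grip_force: 0.0
```

Emit:
{"api": "move_arm", "payload": {"series": [[0, 0, 0, -0.08], [0, 0, 0, -0.16], [0, 0, 0, -0.24], [0, 0, 0, -0.32], [0, 0, 0, -0.4]]}}

```text
t: 5.08
tcp_pos: [0.6333, -0.3075, 0.119]
ee_rot: [-0.0, 0.782, 0.624, 0.0]
ft_force: [-1.3, 0.4, -0.3]
opening: 0.0751
grip_force: 0.0
```

Emit:
{"api": "move_arm", "payload": {"series": [[0, 0, 0, -0.08], [0, 0, 0, -0.16], [0, 0, 0, -0.2], [0, 0, 0, -0.2]]}}

```text
t: 5.42
tcp_pos: [0.6331, -0.3074, 0.1192]
ee_rot: [-0.0, 0.676, 0.737, 0.0]
ft_force: [0.2, 0.6, -0.3]
opening: 0.0749
grip_force: 0.0
```

```bash
python3 -c "
from bench import robot
from h import *
s=robot.sense();st(s);print(s['opening'],go(s,-5,-330,100,np.pi/2))
cv2.imwrite('pics/w3.png',robot.camera('wrist'));np.save('i3.npy',robot.camera_info('wrist'),allow_pickle=True)"
```

```text
t 5.42 mach [   0.8 -335.4] z 119.2 ang 1.565 F [ 0.2  0.6 -0.3] q6 -0.64
0.07486534873987437 [ 0.0133 -0.0147  0.048  -0.0037]
```

View pics/w3.png

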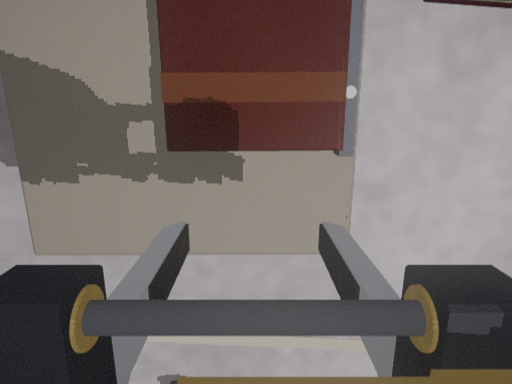

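The packet's near end is at row 150, columns 166 to 344, flush along the fence (face at column ~345, fence end at row 155). Now I'll lower the fingers behind it and push.

Emit:
{"api": "move_arm", "payload": {"series": [[0, -0.015, 0.07, -0.004], [0, -0.015, 0.14, -0.004], [0, -0.015, 0.2, -0.004], [0, -0.015, 0.2, -0.004]]}}

```text
t: 5.8
tcp_pos: [0.6233, -0.306, 0.0342]
ee_rot: [-0.005, 0.675, 0.738, -0.001]
ft_force: [0.1, 0.8, -0.4]
opening: 0.0752
grip_force: 0.0
```

Emit:
{"api": "move_arm", "payload": {"series": [[0.02, 0, 0, 0], [0.04, 0, 0, 0], [0.06, 0, 0, 0], [0.08, 0, 0, 0], [0.1, 0, 0, 0]]}}

```text
t: 6.22
tcp_pos: [0.6243, -0.2697, 0.0419]
ee_rot: [0.003, 0.674, 0.739, -0.001]
ft_force: [0.5, -6.6, 0.8]
opening: 0.0754
grip_force: 2.9
```

```bash
python3 -c "
from bench import robot
from h import *
s=robot.sense();st(s)
i=np.load('i3.npy',allow_pickle=True).item()
for p,z in [((166,150),.055),((344,150),.055),((34,254),.025),((352,254),.025),((354,155),.043)]: print((w2m(plane(i,p,z)[0])*1e3).round(1))"
```

```text
t 6.22 mach [  -4.6 -297.1] z 41.9 ang 1.571 F [ 0.5 -6.6  0.8] q6 -0.6
[ -63.2 -293.7]
[  67.9 -294.9]
[-196.6 -389.4]
[  88.8 -391.9]
[  79.2 -300.3]
```

The wrist camera rides ahead of the tool and would come near the head guide. I'll push with two fingers only to about y=-150, then finish with the tool turned.

Emit:
{"api": "move_arm", "payload": {"series": [[0.03, 0, 0, 0], [0.06, 0.001, 0, 0], [0.09, 0.002, 0, 0], [0.12, 0.002, 0, 0], [0.15, 0.003, 0, 0]]}}

```text
t: 6.63
tcp_pos: [0.6191, -0.2111, 0.0419]
ee_rot: [0.003, 0.674, 0.739, -0.002]
ft_force: [-2.9, -8.8, 3.7]
opening: 0.0748
grip_force: 4.0
```

```bash
python3 -c "
from bench import robot
from h import *
s=robot.sense();st(s)"
```

```text
t 6.63 mach [  -4.4 -238.2] z 41.9 ang 1.571 F [-2.9 -8.8  3.7] q6 -0.52
```

Emit:
{"api": "move_arm", "payload": {"series": [[0.03, 0, 0, 0], [0.06, 0.001, 0, 0], [0.09, 0.002, 0, 0], [0.12, 0.002, 0, 0], [0.14, 0.003, 0, 0]]}}

```text
t: 7.05
tcp_pos: [0.6143, -0.1549, 0.0419]
ee_rot: [0.002, 0.674, 0.739, -0.002]
ft_force: [-3.4, -9.7, 4.7]
opening: 0.0756
grip_force: 4.6
```

```bash
python3 -c "
from bench import robot
from h import *
s=robot.sense();st(s);print(go(s,-2,-150,40,np.pi/2))"
```

```text
t 7.05 mach [  -4.1 -181.8] z 41.9 ang 1.572 F [-3.4 -9.7  4.7] q6 -0.44
[0.0795 0.0052 0.0047 0.0006]
```

Emit:
{"api": "move_arm", "payload": {"series": [[0.025, 0.001, 0, 0], [0.05, 0.002, 0, 0], [0.07, 0.003, 0, 0], [0.075, 0.003, 0, 0], [0.075, 0.003, 0, 0]]}}

```text
t: 7.47
tcp_pos: [0.6124, -0.1246, 0.0416]
ee_rot: [0.002, 0.674, 0.739, -0.002]
ft_force: [-2.9, -6.4, 2.6]
opening: 0.0753
grip_force: 3.3
```

```bash
python3 -c "
from bench import robot
from h import *
s=robot.sense();st(s)
a=robot.camera('wrist');b=robot.camera('scene')
b=cv2.resize(b[60:300,160:420],None,fx=1.6,fy=1.6)
cv2.imwrite('pics/w4.png',np.hstack([cv2.resize(a,(384,288)),b[:288,:416]]))"
```

```text
t 7.47 mach [  -3.2 -151.5] z 41.6 ang 1.572 F [-2.9 -6.4  2.6] q6 -0.4
```

View pics/w4.png

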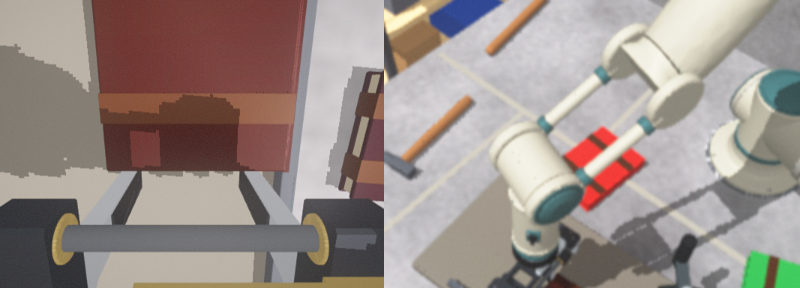

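The wrist half shows the packet still flush with the fence, its near end at row ~170, and the scene half shows clear space round the machine. I'll back off, turn the tool and open the fingers for the last 53 mm.

Emit:
{"api": "move_arm", "payload": {"series": [[-0.05, 0, 0, 0], [-0.1, 0.005, -0.05, 0.04], [-0.15, 0.01, -0.1, 0.12], [-0.18, 0.015, -0.12, 0.2], [-0.18, 0.015, -0.12, 0.28]], "claw": 0}}

```text
t: 7.98
tcp_pos: [0.6285, -0.1965, 0.0916]
ee_rot: [0.004, 0.821, 0.571, 0.002]
ft_force: [0.8, 0.2, 0.1]
opening: 0.094
grip_force: 0.0
```

Emit:
{"api": "move_arm", "payload": {"series": [[0, 0, 0, 0.08], [0, 0, 0, 0.16], [0, 0, 0, 0.24], [0, 0, 0, 0.32], [0, 0, 0, 0.4]]}}

```text
t: 8.4
tcp_pos: [0.6259, -0.1928, 0.0888]
ee_rot: [0.0, 0.956, 0.292, 0.001]
ft_force: [0.1, 0.7, 0.7]
opening: 0.0938
grip_force: 0.0
```

Emit:
{"api": "move_arm", "payload": {"series": [[0, 0, 0, 0.08], [0, 0, 0, 0.16], [0, 0, 0, 0.24], [0, 0, 0, 0.32], [0, 0, 0, 0.32]]}}

```text
t: 8.82
tcp_pos: [0.626, -0.1929, 0.0888]
ee_rot: [0.0, 0.999, 0.047, 0.001]
ft_force: [0.5, -0.2, 0.5]
opening: 0.094
grip_force: 0.0
```

```bash
python3 -c "
from bench import robot
from h import *
s=robot.sense();st(s);print(s['opening'],go(s,3,-222,40,0))"
```

```text
t 8.82 mach [   4.1 -220.6] z 88.8 ang 0.003 F [ 0.5 -0.2  0.5] q6 1.07
0.09395287650239698 [-0.0028  0.0034  0.122   0.0017]
```

Emit:
{"api": "move_arm", "payload": {"series": [[0, 0, 0.06, 0.002], [0, 0, 0.118, 0.002], [0, -0.02, 0.12, 0.002], [0, -0.04, 0.12, 0.002], [0, -0.06, 0.12, 0.002]]}}

```text
t: 9.23
tcp_pos: [0.6238, -0.17, 0.0408]
ee_rot: [0.001, 0.999, 0.047, 0.0]
ft_force: [-0.7, -4.2, -2.5]
opening: 0.0941
grip_force: 1.9
```

Emit:
{"api": "move_arm", "payload": {"series": [[0, -0.02, 0, 0], [0, -0.04, 0, 0], [0, -0.06, 0, 0], [0, -0.08, 0, 0], [0, -0.08, 0, 0]]}}

```text
t: 9.65
tcp_pos: [0.621, -0.1362, 0.0411]
ee_rot: [-0.0, 0.999, 0.047, 0.001]
ft_force: [-0.3, -1.6, 0.7]
opening: 0.0937
grip_force: 0.1
```

```bash
python3 -c "
from bench import robot
from h import *
s=robot.sense();st(s);print(s['opening'],s['grip_force'],go(s,3,-150,40,0))"
```

```text
t 9.65 mach [   4.4 -163.8] z 41.1 ang 0.002 F [-0.3 -1.6  0.7] q6 1.15
0.0937182326078402 0.0861144158989191 [-0.0033 -0.0345  0.0027  0.0015]
```

Emit:
{"api": "move_arm", "payload": {"series": [[0.0, -0.01, 0, 0], [0, -0.018, 0, 0], [0, -0.026, 0, 0], [0, -0.032, 0, 0], [0, -0.036, 0, 0]]}}

```text
t: 10.07
tcp_pos: [0.6201, -0.1255, 0.0413]
ee_rot: [0.002, 0.999, 0.047, 0.001]
ft_force: [-1.4, -6.8, 2.3]
opening: 0.0941
grip_force: 3.5
```

```bash
python3 -c "
from bench import robot
from h import *
s=robot.sense();st(s);print(s['opening'],s['grip_force'])"
```

```text
t 10.07 mach [   4.4 -153. ] z 41.3 ang 0.002 F [-1.4 -6.8  2.3] q6 1.17
0.09414367608422727 3.539882004261017
```

Emit:
{"api": "move_arm", "payload": {"series": [[0, -0.008, 0, 0], [0, -0.014, 0, 0], [0, -0.02, 0, 0], [0, -0.02, 0, 0]]}}

```text
t: 10.4
tcp_pos: [0.6202, -0.1231, 0.0419]
ee_rot: [0.007, 0.999, 0.048, 0.002]
ft_force: [-1.7, -18.4, 2.0]
opening: 0.0938
grip_force: 9.1
```

```bash
python3 -c "
from bench import robot
from h import *
s=robot.sense();st(s);print(s['opening'],s['grip_force'])"
```

```text
t 10.4 mach [   4.7 -150.6] z 41.9 ang 0.006 F [ -1.7 -18.4   2. ] q6 1.18
0.09383476739999931 9.071291733998805
```

The force rose to 18 N at y=-150.6, so the packet is on the back stop. I'll back off and check that it is square and against the fence.

Emit:
{"api": "move_arm", "payload": {"series": [[0, 0.04, 0, 0], [0, 0.08, -0.06, 0], [0, 0.08, -0.14, 0], [-0.05, 0.08, -0.2, 0], [-0.05, 0.08, -0.2, 0]]}}

```text
t: 10.82
tcp_pos: [0.6024, -0.1497, 0.1254]
ee_rot: [0.001, 0.999, 0.046, 0.003]
ft_force: [0.5, 0.2, -0.6]
opening: 0.094
grip_force: 0.0
```

```bash
python3 -c "
from bench import robot
from h import *
s=robot.sense();st(s);i=robot.camera_info('wrist');np.save('i5.npy',i,allow_pickle=True);cv2.imwrite('pics/w5.png',robot.camera('wrist'));cv2.imwrite('pics/t5.png',robot.camera('top'))"
```

```text
t 10.82 mach [ -15.4 -175.5] z 125.4 ang 0.0 F [ 0.5  0.2 -0.6] q6 1.12
```

View pics/w5.png

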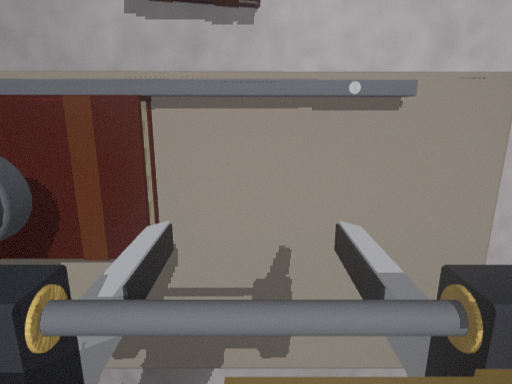

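The packet lies along the fence. Its end top edge runs from (139,97) to (148,260), the side's top edge is at row ~260 and the fence's end is at (415,95).

```bash
python3 -c "
from bench import robot
from h import *
i=np.load('i5.npy',allow_pickle=True).item()
im=cv2.GaussianBlur(cv2.imread('pics/w5.png'),(3,3),0).astype(int)
hs=cv2.cvtColor(im.astype(np.uint8),cv2.COLOR_BGR2HSV)
E=[]
for r in range(105,245,10):
  g=im[r,120:180,2]-0; u=120+np.argmax(np.diff(g)); E.append(plane(i,(u+.5,r),.055)[0])
M=np.array([w2m(e)*1e3 for e in E]);print(M.round(1)[::3]);print('end slope',np.polyfit(M[:,0],M[:,1],1))
S=[]
for u in list(range(45,66,5))+list(range(110,122,3)):
  g=im[245:275,u].sum(1); r=245+np.argmax(abs(np.diff(g)));S.append(w2m(plane(i,(u,r+.5),.055)[0])*1e3)
print('side',np.array(S).round(1)[::2])
for p in [(415,95),(300,95),(200,95)]: print('fence',(w2m(plane(i,p,.043)[0])*1e3).round(1))
print('bed', (w2m(plane(i,(250,72),.025)[0])*1e3).round(1),(w2m(plane(i,(505,150),.025)[0])*1e3).round(1))
"
```

```text
[[  59.5  -94. ]
 [  37.8 -101.2]
 [  15.2  -94.2]
 [  -8.4  -93.9]
 [ -33.2 -111.1]]
end slope [ 9.62322663e-02 -1.01704569e+02]
side [[-62.1  -5.7]
 [-62.1 -13.9]
 [-68.4 -21.2]
 [-64.8 -61.1]
 [-58.6 -66.7]]
fence [  67.  -299.8]
fence [  67.1 -212.1]
fence [  67.1 -136. ]
bed [  85.6 -173.9] [  23.1 -389.9]
```

The packet is square and against both faces within measuring error (end at -94, side at about -62, fence reading +67). Next is the lever: parked at about -0.60, so the handle is near machine (-136,47). I'll raise the tool, move above the handle, straddle it and grip it gently.

Emit:
{"api": "move_arm", "payload": {"series": [[0, 0, -0.1, 0], [0, 0, -0.2, 0], [0, 0, -0.3, 0], [0, 0, -0.4, 0], [0, 0, -0.51, 0]]}}

```text
t: 11.33
tcp_pos: [0.6013, -0.1481, 0.3211]
ee_rot: [-0.001, 0.999, 0.047, -0.001]
ft_force: [2.2, -1.3, -0.1]
opening: 0.0942
grip_force: 0.0
```

Emit:
{"api": "move_arm", "payload": {"series": [[0, 0, 0, 0], [-0.04, -0.08, 0, -0.06], [-0.08, -0.16, 0, -0.12], [-0.12, -0.24, 0, -0.2], [-0.16, -0.32, 0, -0.28]]}}

```text
t: 11.75
tcp_pos: [0.5251, -0.0259, 0.3193]
ee_rot: [-0.001, 0.964, 0.265, -0.001]
ft_force: [0.4, 1.1, 0.5]
opening: 0.0943
grip_force: 0.0
```

```bash
python3 -c "
from bench import robot
from h import *
s=robot.sense();st(s);print(go(s,-136,47,330,.6))"
```

```text
t 11.75 mach [-81.1 -45.2] z 319.3 ang 0.446 F [0.4 1.1 0.5] q6 0.85
[-0.0244 -0.2672 -0.0267 -0.0981]
```

Emit:
{"api": "move_arm", "payload": {"series": [[-0.01, -0.08, 0, -0.05], [-0.02, -0.16, 0, -0.09], [-0.02, -0.24, 0, -0.09], [-0.02, -0.24, 0, -0.09], [-0.02, -0.24, 0, -0.09]]}}

```text
t: 12.17
tcp_pos: [0.4697, 0.0526, 0.3205]
ee_rot: [-0.001, 0.944, 0.331, -0.001]
ft_force: [0.0, -0.2, 0.2]
opening: 0.0941
grip_force: 0.0
```

```bash
python3 -c "
from bench import robot
from h import *
s=robot.sense();st(s);print(go(s,-136,47,262,.6))
i=robot.camera_info('wrist');np.save('i6.npy',i,allow_pickle=True);cv2.imwrite('pics/w6.png',robot.camera('wrist'))"
```

```text
t 12.17 mach [-129.2   38. ] z 320.5 ang 0.585 F [ 0.  -0.2  0.2] q6 0.86
[-0.0018 -0.0281  0.1462 -0.0099]
```

View pics/w6.png

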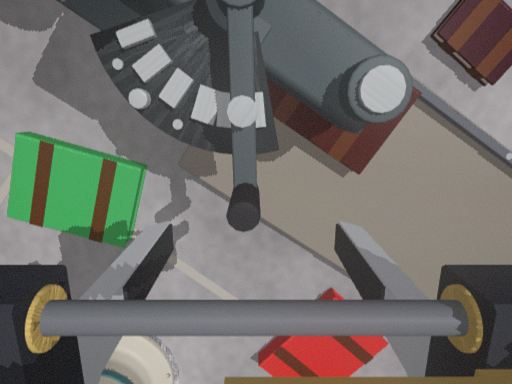

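The wrist view shows the handle top at (243,210), between the open fingers' lines, and the pivot near (238,5). The tall pin's head is at (139,98), between the screws at (178,124) and (118,64), so the middle notch is confirmed.

```bash
python3 -c "
from bench import robot
from h import *
i=np.load('i6.npy',allow_pickle=True).item()
for n,p,z in [('grip',(243,208),.285),('pin',(139,98),.208),('s1',(178,124),.19),('s3',(118,64),.19)]:
  m=w2m(plane(i,p,z)[0]);d=m-[0,.14];print(n,(m*1e3).round(1),'ang',np.arctan2(d[1],-d[0]).round(3),'r',np.hypot(*d).round(4))
for a in (-.6,-.45,-.3,-.15,0,.1,.16,.22): print(a,-165*np.cos(a),140+165*np.sin(a))"
```

```text
grip [-127.7   46.4] ang -0.632 r 0.1583
pin [-115.7  162.6] ang 0.193 r 0.1179
s1 [-119.1  127. ] ang -0.109 r 0.1198
s3 [-103.4  197.1] ang 0.505 r 0.1181
-0.6 -136.18037646009694 46.83399188981916
-0.45 -148.5737718881917 68.23068687164701
-0.3 -157.630520705725 91.23916590087897
-0.15 -163.14722785944696 115.34270814185612
0 -165.0 140.0
0.1 -164.17568727087425 156.47251374672663
0.16 -162.89250175697845 166.2875040913506
0.22 -161.0230791395499 176.00788780834344
```

Emit:
{"api": "move_arm", "payload": {"series": [[0.003, -0.025, 0.03, -0.01], [0.003, -0.025, 0.09, -0.01], [0.003, -0.025, 0.15, -0.01], [0.003, -0.025, 0.171, -0.01], [0.003, -0.025, 0.171, -0.01]]}}

```text
t: 12.63
tcp_pos: [0.4643, 0.0588, 0.2502]
ee_rot: [-0.001, 0.942, 0.337, -0.003]
ft_force: [-1.2, -0.1, 0.9]
opening: 0.0937
grip_force: 0.0
```

Emit:
{"api": "move_arm", "payload": {"series": [[0, 0, 0, 0], [0, 0, 0, 0], [0, 0, 0, 0], [0, 0, 0, 0], [0, 0, 0, 0]], "claw": 0.72, "squeeze": 6}}

```text
t: 13.05
tcp_pos: [0.4657, 0.0594, 0.2539]
ee_rot: [0.0, 0.941, 0.337, 0.001]
ft_force: [-0.2, 0.3, 0.1]
opening: 0.064
grip_force: 0.0
```

```bash
sed -i 's/O=np.array(.*/O=np.array([.6040,.0247])/' h.py; python3 -c "
from bench import robot
from h import *
s=robot.sense();st(s);print(s['opening'],s['grip_force'])"
```

```text
t 13.05 mach [-134.5   47.1] z 253.9 ang 0.597 F [-0.2  0.3  0.1] q6 0.86
0.06399736438872193 0.0
```

Emit:
{"api": "move_arm", "payload": {"series": [[0, 0, 0, 0], [0, 0, 0, 0], [0, 0, 0, 0], [0, 0, 0, 0], [0, 0, 0, 0]]}}

```text
t: 13.47
tcp_pos: [0.4652, 0.0595, 0.2531]
ee_rot: [0.0, 0.941, 0.337, -0.0]
ft_force: [-0.2, -0.0, -0.1]
opening: 0.0307
grip_force: 0.0
```

Emit:
{"api": "move_arm", "payload": {"series": [[0, 0, 0, 0], [0, 0, 0, 0]]}}

```text
t: 13.63
tcp_pos: [0.4652, 0.0594, 0.2531]
ee_rot: [0.0, 0.941, 0.337, -0.0]
ft_force: [0.9, -0.8, -0.6]
opening: 0.0267
grip_force: 0.0
```

```bash
python3 -c "
from bench import robot
from h import *
s=robot.sense();st(s);print(s['opening'],s['grip_force'])
for a in (-.45,-.3,-.15,-.05,.05,.1,.16,.2,.22): print(a,go(s,-165*np.cos(a),140+165*np.sin(a),253,-a))"
```

```text
t 13.63 mach [-135.1   47.2] z 253.1 ang 0.597 F [ 0.9 -0.8 -0.6] q6 0.86
0.02673798246928211 0.0
-0.45 [ 0.0016 -0.0624  0.0002  0.0936]
-0.3 [ 0.0152 -0.1227  0.0002  0.1891]
-0.15 [ 3.770e-02 -1.803e-01  2.000e-04  2.846e-01]
-0.05 [ 5.740e-02 -2.166e-01  2.000e-04  3.482e-01]
0.05 [ 8.050e-02 -2.507e-01  2.000e-04  4.119e-01]
0.1 [ 9.340e-02 -2.668e-01  2.000e-04  4.437e-01]
0.16 [ 1.098e-01 -2.853e-01  2.000e-04  4.819e-01]
0.2 [ 1.214e-01 -2.971e-01  2.000e-04  5.074e-01]
0.22 [ 1.274e-01 -3.028e-01  2.000e-04  5.201e-01]
```

Emit:
{"api": "move_arm", "payload": {"series": [[0, -0.02, 0, 0.03], [0, -0.04, 0, 0.06], [0.0016, -0.0624, 0, 0.0936], [0.008, -0.093, 0, 0.14], [0.0152, -0.1227, 0, 0.189]]}}

```text
t: 14.05
tcp_pos: [0.4403, 0.0998, 0.2532]
ee_rot: [0.002, 0.981, 0.192, 0.001]
ft_force: [3.7, -3.9, -1.4]
opening: 0.0262
grip_force: 2.3
```

```bash
python3 -c "
from bench import robot
from h import *
s=robot.sense();st(s);print(s['opening'],s['grip_force'])"
```

```text
t 14.05 mach [-156.2   89.6] z 253.2 ang 0.296 F [ 3.7 -3.9 -1.4] q6 1.26
0.02620109904290409 2.3134546726942062
```

```bash
python3 -c "
from bench import robot
from h import *
s=robot.sense()
for a in (-.22,-.15,-.08,0,.06,.12,.16,.2,.22): print(a,go(s,-165*np.cos(a),140+165*np.sin(a),253,-a))"
```

```text
-0.22 [-0.001  -0.0378  0.0004  0.0482]
-0.15 [ 0.0022 -0.0665  0.0004  0.0928]
-0.08 [ 0.0074 -0.0949  0.0004  0.1374]
0 [ 0.0158 -0.1268  0.0004  0.1883]
0.06 [ 0.0237 -0.1503  0.0004  0.2265]
0.12 [ 0.033  -0.1732  0.0004  0.2647]
0.16 [ 0.04   -0.1882  0.0004  0.2902]
0.2 [ 0.0475 -0.2028  0.0004  0.3156]
0.22 [ 0.0515 -0.2101  0.0004  0.3284]
```

Emit:
{"api": "move_arm", "payload": {"series": [[0, -0.034, 0, 0.048], [0.002, -0.063, 0, 0.093], [0.007, -0.091, 0, 0.137], [0.015, -0.123, 0, 0.188], [0.023, -0.147, 0, 0.226]]}}

```text
t: 14.47
tcp_pos: [0.4258, 0.1575, 0.2533]
ee_rot: [0.002, 1.0, 0.016, 0.001]
ft_force: [2.3, -3.6, 0.9]
opening: 0.0263
grip_force: 2.3
```

```bash
python3 -c "
from bench import robot
from h import *
s=robot.sense();st(s);print(s['opening'],s['grip_force'])
for a in (.1,.14,.18,.2,.22): print(a,go(s,-165*np.cos(a),140+165*np.sin(a),253,-a))"
```

```text
t 14.47 mach [-165.4  148.4] z 253.3 ang -0.059 F [ 2.3 -3.6  0.9] q6 1.74
0.026345106763433882 2.2672755271196365
0.1 [ 0.0019 -0.0203  0.0008  0.0264]
0.14 [ 0.0029 -0.0367  0.0008  0.0519]
0.18 [ 0.0046 -0.0532  0.0008  0.0773]
0.2 [ 0.0057 -0.0613  0.0008  0.0901]
0.22 [ 0.0069 -0.0695  0.0008  0.1028]
```

Emit:
{"api": "move_arm", "payload": {"series": [[0.001, -0.015, 0, 0.022], [0.002, -0.03, 0, 0.045], [0.003, -0.042, 0, 0.062], [0.0045, -0.053, 0, 0.077], [0.0045, -0.053, 0, 0.077]]}}

```text
t: 14.88
tcp_pos: [0.426, 0.1809, 0.2531]
ee_rot: [-0.0, 0.999, -0.042, 0.0]
ft_force: [0.4, -0.3, 0.7]
opening: 0.0264
grip_force: 0.0
```

```bash
python3 -c "
from bench import robot
from h import *
s=robot.sense();st(s);print(s['opening'],s['grip_force'])
p=w2m(s['tcp_pos'])-[0,.14];print(np.arctan2(p[1],-p[0]))
for a in (.18,.2,.22): print(a,go(s,-165*np.cos(a),140+165*np.sin(a),253,-a))"
```

```text
t 14.88 mach [-163.1  171.7] z 253.1 ang -0.176 F [ 0.4 -0.3  0.7] q6 1.91
0.026365582822493672 0.0
0.19208289103763823
0.18 [0.0029 0.005  0.0003 0.0029]
0.2 [ 0.003  -0.0032  0.0003  0.0156]
0.22 [ 0.0033 -0.0115  0.0003  0.0283]
```

Emit:
{"api": "move_arm", "payload": {"series": [[0.002, -0.004, 0, 0.01], [0.003, -0.008, 0, 0.02], [0.003, -0.011, 0, 0.028], [0.003, -0.011, 0, 0.028]]}}

```text
t: 15.22
tcp_pos: [0.4276, 0.1845, 0.2531]
ee_rot: [0.0, 0.998, -0.065, 0.0]
ft_force: [0.1, -0.2, -0.1]
opening: 0.0264
grip_force: 0.0
```

```bash
python3 -c "
from bench import robot
from h import *
s=robot.sense();st(s);print(s['opening'],s['grip_force'])
p=w2m(s['tcp_pos'])-[0,.14];print(np.arctan2(p[1],-p[0]))"
```

```text
t 15.22 mach [-161.2  175.2] z 253.1 ang -0.22 F [ 0.1 -0.2 -0.1] q6 1.96
0.02643629431420929 0.0
0.2149570445934533
```

Emit:
{"api": "move_arm", "payload": {"series": [[0, 0, 0, 0], [0, 0, 0, 0], [0, 0, 0, 0], [0, 0, 0, 0], [0, 0, 0, 0]], "claw": 0}}

```text
t: 15.63
tcp_pos: [0.4274, 0.1845, 0.2531]
ee_rot: [0.0, 0.998, -0.064, 0.0]
ft_force: [0.1, 0.1, 0.8]
opening: 0.0562
grip_force: 0.0
```

Emit:
{"api": "move_arm", "payload": {"series": [[0, 0, -0.03, 0], [0, 0, -0.08, 0], [0, 0, -0.15, 0], [0, 0, -0.2, 0], [0, 0, -0.2, 0]]}}

```text
t: 16.05
tcp_pos: [0.4296, 0.1852, 0.3372]
ee_rot: [-0.001, 0.998, -0.064, 0.004]
ft_force: [-0.5, 0.3, 0.2]
opening: 0.0896
grip_force: 0.0
```

```bash
python3 -c "
from bench import robot
from h import *
s=robot.sense();st(s);print(s['opening'])
i=robot.camera_info('wrist');im=robot.camera('wrist');cv2.imwrite('pics/w7.png',im)
for n,a in (('-.08',-.08),('pin',.22),('s3',.52)): print(n,proj(i,np.r_[m2w([-.122*np.cos(a),.14+.122*np.sin(a)]),.208 if n=='pin' else .19]))
g=m2w([-.165*np.cos(.22),.14+.165*np.sin(.22)]);e=proj(i,np.r_[g,.285])[0];pv=proj(i,np.r_[m2w([0,.14]),.228])[0];print('grip exp',e,'pivot exp',pv)
m=cv2.cvtColor(im,cv2.COLOR_BGR2GRAY)
x,y=e.round().astype(int);d=(m[y-35:y+36,x-35:x+36]<45).astype(np.uint8)
n,l,stt,c=cv2.connectedComponentsWithStats(d)
for k in range(1,n):
  if stt[k,4]>60: print(stt[k],c[k]+e.round()-35)
hs=cv2.HoughCircles(cv2.medianBlur(m,3),cv2.HOUGH_GRADIENT,1,12,param1=80,param2=12,minRadius=3,maxRadius=20)
print([h.round(1).tolist() for h in hs[0] if h[1]<230][:20])"
```

```text
t 16.05 mach [-159.1  175.7] z 337.2 ang -0.22 F [-0.5  0.3  0.2] q6 1.96
0.08963853566722288
-.08 [[289.79003552 136.8093303 ]]
pin [[252.87007514 144.18729275]]
s3 [[216.14150622 136.81659778]]
grip exp [252.41394996 213.16680064] pivot exp [252.62740975 -10.23188997]
[[27.5, 145.5, 17.200000762939453], [299.5, 68.5, 17.200000762939453], [90.5, 119.5, 15.800000190734863], [290.5, 136.5, 4.599999904632568], [282.5, 32.5, 16.0], [84.5, 138.5, 18.299999237060547], [293.5, 104.5, 17.200000762939453], [250.5, 209.5, 18.299999237060547], [329.5, 62.5, 13.800000190734863], [105.5, 137.5, 14.899999618530273], [308.5, 44.5, 14.899999618530273], [230.5, 87.5, 12.5], [293.5, 55.5, 11.399999618530273], [254.5, 110.5, 18.299999237060547], [65.5, 123.5, 11.399999618530273], [205.5, 111.5, 10.300000190734863], [272.5, 51.5, 9.100000381469727], [55.5, 150.5, 12.699999809265137], [253.5, 192.5, 11.800000190734863], [53.5, 122.5, 8.199999809265137]]
```

```bash
python3 -c "
import cv2,numpy as np
m=cv2.cvtColor(cv2.imread('pics/w7.png'),cv2.COLOR_BGR2GRAY)
for r in (140,160,175,185): print(r,m[r,225:282:2].tolist())
print('h',m[212,220:286:2].tolist())
print('s3',[m[r,205:230:2].tolist() for r in (133,136,139)])"
```

```text
140 [69, 71, 71, 67, 61, 68, 61, 59, 54, 87, 103, 98, 102, 100, 100, 100, 99, 102, 105, 99, 72, 68, 69, 70, 65, 68, 72, 67, 68]
160 [106, 104, 104, 100, 102, 97, 99, 102, 98, 85, 95, 100, 96, 95, 96, 100, 96, 96, 91, 91, 89, 99, 100, 99, 98, 99, 98, 99, 98]
175 [106, 103, 105, 104, 104, 100, 105, 105, 102, 79, 94, 97, 95, 93, 95, 96, 92, 96, 96, 84, 89, 98, 102, 103, 102, 96, 102, 102, 103]
185 [105, 106, 110, 104, 101, 100, 100, 102, 102, 77, 63, 40, 46, 48, 49, 44, 52, 51, 47, 77, 77, 105, 100, 104, 102, 102, 104, 101, 102]
h [151, 150, 155, 150, 153, 149, 150, 107, 104, 53, 58, 54, 55, 55, 54, 57, 60, 60, 61, 59, 56, 60, 55, 58, 57, 134, 132, 140, 155, 155, 154, 153, 154]
s3 [[64, 64, 62, 62, 111, 181, 180, 176, 76, 62, 68, 66, 73], [64, 67, 61, 69, 180, 179, 176, 180, 167, 62, 71, 68, 71], [63, 68, 63, 67, 118, 180, 180, 179, 95, 63, 66, 74, 73]]
```

```bash
python3 -c "
from bench import robot
print(robot.job_done())"
```

```text
the job is handed in; nothing more can be done
None
```

I handed the job in at about 16 s. By my measurements the packet was home, square against the fence and back stop within about 3 mm, and the lever sat over the tall pin in the middle notch (0.22 rad); the hand-in call returned no verdict.

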